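# Put the hold clamp in front of the misfiled tube

## Task

One tube, the one with the purple cap, has been filed by mistake among the yellow-topped tubes in the two racks. Take the red spring clamp off its stand and clip it onto the leaning white label plate of that tube's rack, straight in front of that tube and fully home, so that the plate's edge reaches the bottom of the jaws and the clamp grips it on its own. Leave the tubes in their holes and everything else on the table where it is.

Things in the scene. Friction and masses are not known exactly. Their poses are not given: they have to be found in the camera images.
- clamp: red spring clamp (peg type, black grips), 65 g, 22 mm wide. Origin on the pivot, z to the handles, x the way the jaws open, y the pivot axis. Jaws reach z = -34 mm, handles z = 8 to 54 mm; grip across x at z = 40 mm: 46 mm wide there when closed on a 6 mm plate, 26 mm with parallel outer faces when squeezed to the stop. This frame belongs to the half with the -x handle
- clamp_seat (a point): bottom of the pivot pin between the jaws (clamp z = -5 mm): a plate's edge touches it when the clamp is fully home. Both halves turn when squeezed: the clamp's middle line is the clamp frame turned about its own y by minus half the joint value
- clamp_jaw (a joint): opening of the clamp in rad: about 0 closed on a 6 mm plate (stand's blade or label plate), 0.5 squeezed to its stop (jaw tips 22 mm apart), -0.12 closed on nothing; sprung shut, it takes about 7 N at the handles at first and 12 N at the stop
- stand: fixed parking stand: dark foot 90 x 90 x 12 mm with an upright aluminium blade 6 mm thick, 80 mm wide along y, its top edge at z = 75 mm; the origin is on the table 60 mm beyond (+x) the blade and the foot's centre. The clamp starts on the blade, upright, its x along the stand's x
- stray: the misfiled tube, with a purple cap; 13 mm across, 89 mm high, cap 17 mm across, origin under its foot. It stands in one of the eight front-row holes, which one varies
- rack_blue: fixed blue tube rack, 68 (x) x 124 (y) x 50 mm high, origin under its centre; four tubes stand in its front row (x = -14 mm, nearest the label plate) at y = -42, -14, 14, 42 mm, their foot 8 mm up, cap tops 97 mm up; the back row is empty
- rack_blue_edge (a point): middle of the upper edge of the blue rack's white label plate. The plate is 6 mm thick (x), 124 mm wide (y, as the rack's y) and stands 55 mm up from a stiff hinge at rack x = -48 mm, z = 50 mm; it leans away from the tubes, 0.35 to 0.5 rad from upright. Axes turn with the plate: z points up along the plate, x square to it towards the tubes
- rack_grey: fixed grey tube rack, 68 (x) x 124 (y) x 50 mm high, origin under its centre; four tubes stand in its front row (x = -14 mm, nearest the label plate) at y = -42, -14, 14, 42 mm, their foot 8 mm up, cap tops 97 mm up; the back row is empty
- rack_grey_edge (a point): middle of the upper edge of the grey rack's white label plate. The plate is 6 mm thick (x), 124 mm wide (y, as the rack's y) and stands 55 mm up from a stiff hinge at rack x = -48 mm, z = 50 mm; it leans away from the tubes, 0.35 to 0.5 rad from upright. Axes turn with the plate: z points up along the plate, x square to it towards the tubes
- tube1: sample tube with white cap and yellow top, same size as the stray one; origin under its foot
- tube2: sample tube with white cap and yellow top, same size as the stray one; origin under its foot
- tube3: sample tube with white cap and yellow top, same size as the stray one; origin under its foot
- tube4: sample tube with white cap and yellow top, same size as the stray one; origin under its foot
- tube5: sample tube with white cap and yellow top, same size as the stray one; origin under its foot
- tube6: sample tube with white cap and yellow top, same size as the stray one; origin under its foot
- tube7: sample tube with white cap and yellow top, same size as the stray one; origin under its foot
- pliers: olive-handled pliers lying flat, 170 mm long; origin at the joint
- tape: roll of tape lying flat, 84 mm across, 20 mm high; origin under its centre
- jar: small capped jar, 56 mm across, 70 mm high; origin under its centre
- marker: black marker pen with a blue end lying flat, 110 mm long; origin under its centre
Things that resemble listed ones, but are neither listed nor needed, are in the scene too. What is shaped like the rack_grey but orange is not meant.

How it is judged:
At the end, for the whole second after the job is handed in: The clamp rests, let go, handles up, on the label plate of the purple tube's rack: plate edge at the bottom of its jaws (-3 to +4 mm), within 11 mm sideways of that tube's hole, square to the plate within 0.12 rad and within 6 mm of its mid-plane, jaws closed on it (joint -0.06 to 0.08) (((horizontal distance between stray and rack_blue below 0.065 m and x of clamp_seat in the frame of rack_blue_edge between -0.006 and 0.006 m and z of clamp_seat in the frame of rack_blue_edge between -0.003 and 0.004 m and angle between the x axis of clamp and the x axis of rack_blue_edge, either way round below 0.12 rad and angle between clamp's own z axis and vertical below 1.2 rad and ((y of stray in the frame of rack_blue between -0.052 and -0.032 m and y of clamp_seat in the frame of rack_blue_edge between -0.053 and -0.031 m) or (y of stray in the frame of rack_blue between -0.024 and -0.004 m and y of clamp_seat in the frame of rack_blue_edge between -0.025 and -0.003 m) or (y of stray in the frame of rack_blue between 0.004 and 0.024 m and y of clamp_seat in the frame of rack_blue_edge between 0.003 and 0.025 m) or (y of stray in the frame of rack_blue between 0.032 and 0.052 m and y of clamp_seat in the frame of rack_blue_edge between 0.031 and 0.053 m))) or (horizontal distance between stray and rack_grey below 0.065 m and x of clamp_seat in the frame of rack_grey_edge between -0.006 and 0.006 m and z of clamp_seat in the frame of rack_grey_edge between -0.003 and 0.004 m and angle between the x axis of clamp and the x axis of rack_grey_edge, either way round below 0.12 rad and angle between clamp's own z axis and vertical below 1.2 rad and ((y of stray in the frame of rack_grey between -0.052 and -0.032 m and y of clamp_seat in the frame of rack_grey_edge between -0.053 and -0.031 m) or (y of stray in the frame of rack_grey between -0.024 and -0.004 m and y of clamp_seat in the frame of rack_grey_edge between -0.025 and -0.003 m) or (y of stray in the frame of rack_grey between 0.004 and 0.024 m and y of clamp_seat in the frame of rack_grey_edge between 0.003 and 0.025 m) or (y of stray in the frame of rack_grey between 0.032 and 0.052 m and y of clamp_seat in the frame of rack_grey_edge between 0.031 and 0.053 m)))) and value of joint clamp_jaw between -0.06 and 0.08 rad and linear speed of clamp below 0.02 m/s); the robot touches nothing.
It fails at once if a tube is pulled up, tipped or pushed out of its place (moved over 15 mm or leaning over 0.3 rad) (distance of any of stray, tube1, tube2, tube3, tube4, tube5, tube6, tube7 from where it was at the start of the episode above 0.015 m or angle between any of stray, tube1, tube2, tube3, tube4, tube5, tube6, tube7's own z axis and vertical above 0.3 rad).
It fails at once if pliers, tape, jar or marker are moved over 30 mm (distance of any of pliers, tape, jar, marker from where it was at the start of the episode above 0.03 m).
It also fails if it takes over 48 s, if anything falls off the work surface, if the arm or the gripper's body presses on something with over 40 N, if the wrist force passes 120 N, or if a joint passes its speed limit or range.

## Robot

A 6-joint arm with a two-finger parallel gripper is mounted at the origin on the work surface. World frame = base frame: x ahead of the robot, y to its left, z up, the work surface at z = 0. Lengths are in m, angles in rad, forces in N, time in s.
With the tool pointing down it reaches from about 0.4 to 0.825 m from the base axis. Payload 7 kg.
Tool frame: the origin (TCP) lies midway between the tips of the shut fingers; the grasp point (between the pads) lies 19 mm behind it; z points along the fingers, y is the line along which they close (so a half turn about z gives the same grasp; the last joint's range is limited). The gripper opens to 88 mm and grips with 3 to 60 N. Pads are 19 mm wide; open, the fingers measure 130 mm over their backs; the gripper's body (78 mm by 193 mm) begins 47 mm behind the grasp point.
Start: joints at [-0.952, 0.359, 0.012, 0, -1.224, -0.288], TCP at [0.219, -0.638, 0.227] pointing down, gripper open.
Joint ranges: [-3.07, 3.07], [-1.43, 2.12], [-1.02, 1.25], [-3.03, 1.67], [-3.05, -0], [-3.03, 3.03]. Speed limits (rad/s): [2.39, 2.39, 3.01, 3.14, 3.14, 3.14].

## Interface

Orientations are given as a unit quaternion [x, y, z, w].
In Python, from plant import robot gives the robot as it stands.
- The arm moves only by the tool servo_tool, never from a script. Its argument "steps" is a list of rows, each an object of numbers: "x", "y", "z": the shift along the tool's x, y, z in mm; "spin": the turn about the tool's z in degrees; "grip": the opening, from -1 (shut) to 1 (fully open). In form: [{"x": .., "y": .., "z": .., "spin": .., "grip": ..}, ...]. A call has 1 to 10 rows; each row shifts and turns the commanded pose from where the row before left it, along the tool's axes as they then stand; what a row does not reach is not made up. A row lasts 1/8 s, in which the tool goes at most 62.5 mm and 10.7 degrees, less where a joint would pass 70% of its speed; a pose out of reach is approached as far as the arm can. A call is refused whole if a number of a shift passes 62.5 or a number of a turn 10.7, either way. A call with a gripper value outside its range is refused whole. The fingers move at their own pace and stop on an object; "squeeze" is the grip in N (left out, the last holds). Time passes only in rows, so rows that do not move let the fingers close. It gives the time, the measured TCP pose, the force, the opening and the grip force at its end, in the units of the state.
- robot.state(): the state, without advancing time (a new reading comes with each control period).
- robot.get_image(name): name is "scene" or "top"; returns a dict with "img" (400x640x3 uint8, red, green, blue), "depth" (400x640 float32, m along the optical axis (not along the pixel's ray), 0 where there is no reading), "fx", "fy", "cx", "cy" (pixels), "R" (3x3) and "t" (3): a world point X has camera coordinates R X + t. Camera axes: x right, y down, z forward; pixel columns grow to the right and rows downward; lengths in m; the calibration is good to about 2 mm. A picture is of the moment at which its call begins.
- robot.job_done(): hands the job in; it is judged then, once.
The state is a dict: "clock": time; "qpos": joint angles; "qd": joint speeds; "joint_torque": joint torques, N m; "tcp_pos": TCP position; "tcp_rot": TCP orientation; "wrist_force": force on the tool from outside, world axes, zero at the start; "torque": the same for the moment, N m; "finger_gap": finger opening in m; "grip_force": force on a finger pad.
Only numpy, scipy, OpenCV 4.12 (cv2) and the standard library are available. Lean on these libraries where they do the work, as an engineer would, in place of code of your own. Each camera call takes 0.05 s, during which the arm holds its last target. There are 200 camera calls.

## Working session

There is one attempt and no reset: what is moved stays moved. The work goes in short steps, Python scripts to look and compute and a tool call to move; the robot and the scene stay as the last step left them, time stands still between calls to the robot, and variables do not carry over. Pictures are saved under pics/ and viewed, at most 10 in all, crops included, and the job is handed in when it is done.

Besides the shell and the picture viewer there is one more tool, called after "Emit:" in YAML: its name, and indented under it one key for each argument. servo_tool: Moves the arm, as the interface text tells. Its arguments: {"type":"object","properties":{"steps":{"type":"array","items":{"type":"object","properties":{"x":{"type":"number"},"y":{"type":"number"},"z":{"type":"number"},"spin":{"type":"number"},"grip":{"type":"number"}}}},"squeeze":{"type":"number"}},"required":["steps"]}

```bash
mkdir -p pics; cat > h.py <<'E'
import numpy as np, cv2, pickle
from plant import robot
def grab(n):
    d=robot.get_image(n); pickle.dump(d,open(f'{n}.pkl','wb')); return d
def pts(d):
    v,u=np.indices(d['depth'].shape); z=d['depth']
    c=np.stack([(u-d['cx'])/d['fx']*z,(v-d['cy'])/d['fy']*z,z],-1)
    R=np.array(d['R']);t=np.array(d['t'])
    return (c-t)@R   # world
E
python3 - <<'E'
from h import *
for n in ('scene','top'):
    d=grab(n); cv2.imwrite(f'pics/{n}0.png',d['img'][:,:,::-1]); print(n,d['fx'],d['cx'],d['cy'],np.round(d['R'],3).tolist(),np.round(d['t'],3), (d['depth']>0).mean())
print(robot.state())
E
```

```text
scene 417.40648129717965 320.7783488932917 203.12593349156884 [[0.441, 0.898, -0.009], [0.777, -0.387, -0.497], [-0.449, 0.212, -0.868]] [-0.235 -0.366  1.389] 0.9957265625
top 419.4172841145999 322.0525786259396 207.30538253186768 [[0.003, -1.0, 0.002], [-0.983, -0.003, -0.181], [0.181, -0.001, -0.983]] [0.021 0.525 1.238] 0.99601953125
{'clock': 0.1, 'qpos': array([-9.51906223e-01,  3.59336677e-01,  1.11681140e-02, -3.10644676e-04,
       -1.22412433e+00, -2.88085699e-01]), 'qd': array([ 0.00145674, -0.00213528,  0.00221468,  0.00128046, -0.00081368,
        0.00016867]), 'joint_torque': array([-1.22962847e-03, -5.84163380e+01,  2.93754154e+01,  7.01558679e+00,
        1.01915500e-02, -6.80142057e-05]), 'tcp_pos': array([ 0.21906579, -0.63799955,  0.22570984]), 'tcp_rot': array([-1.64596848e-01,  9.86360632e-01,  7.36631323e-04, -1.96544118e-04]), 'wrist_force': array([ 0.17047284,  0.4356893 , -0.69363464]), 'torque': array([ 0.04297886, -0.03372997,  0.03173042]), 'grip_force': 0.0, 'finger_gap': 0.08756980169906513}
```

View pics/scene0.png

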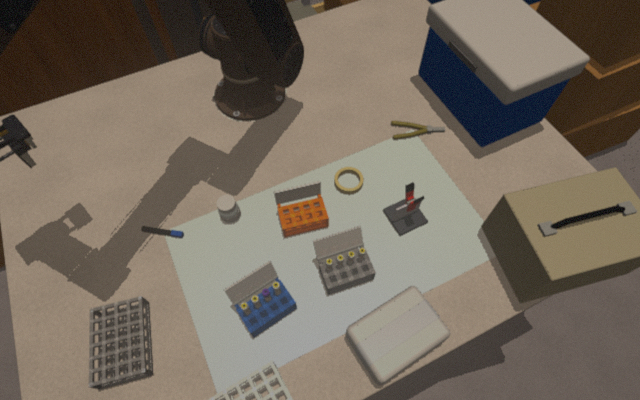

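View pics/top0.png

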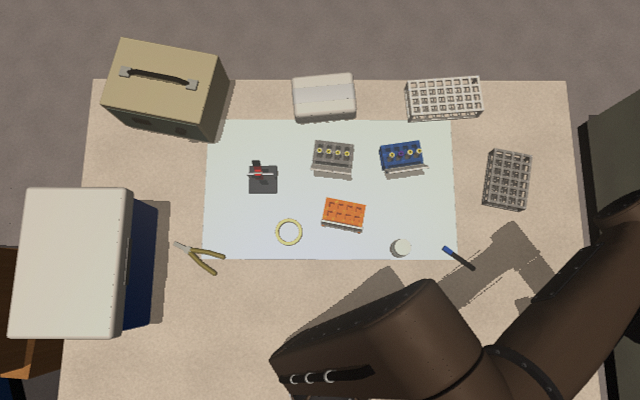

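The table has three small racks. In the scene view, the blue rack is at (265,303), the grey one at (346,265) and the orange decoy at (303,213). The clamp on its stand is at (408,205). In the top view these sit at (402,155), (333,155), (343,212) and (261,175).

```bash
python3 - <<'E'
from h import *
T=pickle.load(open('top.pkl','rb'));S=pickle.load(open('scene.pkl','rb'))
a=cv2.resize(S['img'][225:345,215:385],None,fx=4.6,fy=4.6,interpolation=cv2.INTER_CUBIC)[:290*2]
cv2.imwrite('pics/c1.png',a[:,:,::-1])
b=np.hstack([cv2.resize(x,(390,400),interpolation=cv2.INTER_CUBIC) for x in (T['img'][130:200,370:438],T['img'][145:215,230:298])])
cv2.imwrite('pics/c2.png',b[:,:,::-1])
E
```

```text
(no output)
```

View pics/c1.png

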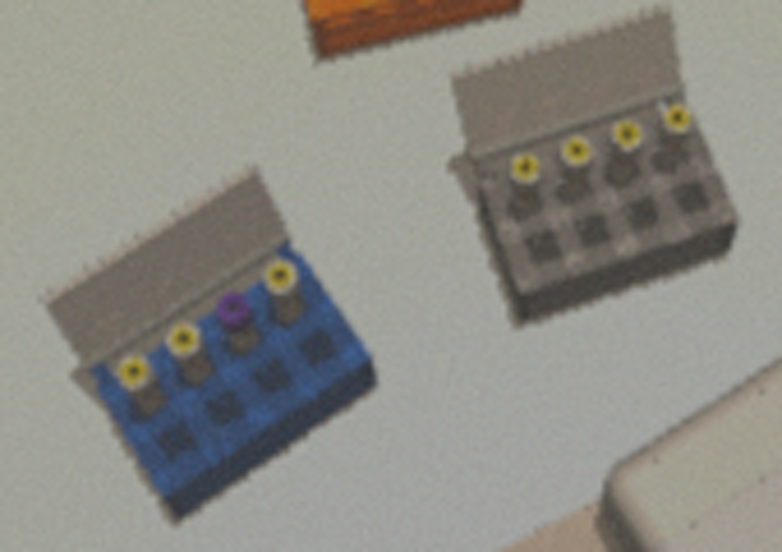

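View pics/c2.png

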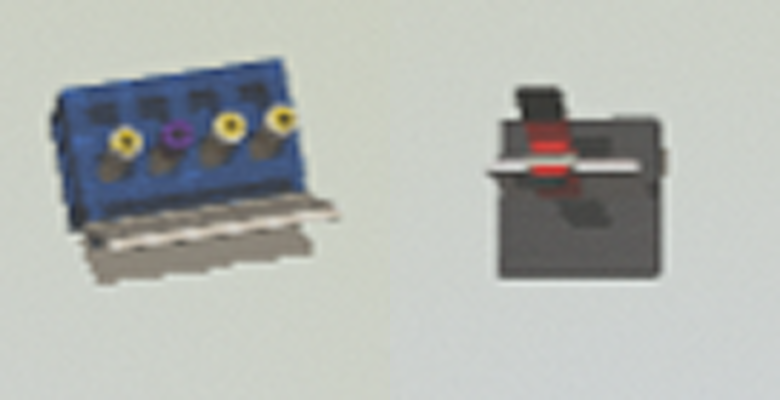

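The purple cap is in the blue rack, at scene pixel (266,292) and top pixel (401,153). The other caps are all yellow, and the orange rack has no tubes. Next I measure the rack axis, the plate and the clamp.

```bash
cat >> h.py <<'E'
def ray(d,uv,z):
    R=np.array(d['R']);t=np.array(d['t']);uv=np.atleast_2d(uv)
    c=np.c_[(uv[:,0]-d['cx'])/d['fx'],(uv[:,1]-d['cy'])/d['fy'],np.ones(len(uv))]@R
    o=-R.T@t; return o+c*((z-o[2])/c[:,2])[:,None]
def mask(d,lo,hi): return cv2.inRange(cv2.cvtColor(d['img'],cv2.COLOR_RGB2HSV),lo,hi)
def cents(m,amin):
    n,l,s,c=cv2.connectedComponentsWithStats(m); return [tuple(np.round(c[i],1))+(int(s[i,4]),) for i in range(1,n) if s[i,4]>=amin]
E
python3 - <<'E'
from h import *
T=pickle.load(open('top.pkl','rb'));S=pickle.load(open('scene.pkl','rb'))
rois={'top':(slice(135,185),slice(370,435)),'scene':(slice(255,340),slice(220,300))}
for n,d in (('top',T),('scene',S)):
    r=np.zeros((400,640),np.uint8); r[rois[n]]=255
    for nm,lo,hi in (('yel',(20,110,110),(35,255,255)),('pur',(130,70,50),(165,255,255))):
        for c in cents(mask(d,lo,hi)&r,4): print(n,nm,c,np.round(ray(d,c[:2],.097),4)[0,:2])
    P=pts(d); 
    # plate points: roi, z 0.055-0.11, grey (low sat), rack region
    hsv=cv2.cvtColor(d['img'],cv2.COLOR_RGB2HSV)
    k=(r>0)&(hsv[...,1]<70)&(P[...,2]>.06)&(P[...,2]<.12); q=P[k]
    np.save(f'plate_{n}.npy',q); print('plate',n,len(q),q.min(0).round(3),q.max(0).round(3))
    if n=='scene':
        c=q.mean(0)
        for _ in range(4):
            u,s,v=np.linalg.svd(q-c,full_matrices=False); e=(q-c)@v[2]; q=q[abs(e)<.004]; c=q.mean(0)
        nn=v[2]*np.sign(v[2][0]); print('normal',nn,'yaw',np.arctan2(nn[1],nn[0]),'lean',np.arcsin(-nn[2]) ,c,len(q),e.std())
        zt=np.sort(q[:,2])[-20:];print('ztop',zt)
    # clamp red
    m=mask(d,(0,140,60),(8,255,255))|mask(d,(172,140,60),(180,255,255)); r[:]=0
    if n=='top': r[150:200,235:295]=255
    else: r[175:240,380:440]=255
    m&=r; print('red',n,cents(m,5)); q=P[m>0]; print(q.min(0).round(3),q.max(0).round(3),np.median(q,0).round(3))
    k=(r>0)&(P[...,2]>.08); q=P[k]; print('handles',len(q)); 
    for z in np.arange(.08,.15,.01):
        w=q[(q[:,2]>z)&(q[:,2]<=z+.01)]
        if len(w): print(round(z,3),len(w),w[:,:2].min(0).round(4),w[:,:2].max(0).round(4),w[:,:2].mean(0).round(4))
    k=(r>0)&(P[...,2]>.008)&(P[...,2]<.016)&(hsv[...,2]<110); q=P[k]
    if len(q): R=cv2.minAreaRect(q[:,:2].astype(np.float32));print('foot',R)
E
```

```text
top yel (np.float64(419.0), np.float64(150.2), 9) [ 0.6931 -0.2705]
top yel (np.float64(409.8), np.float64(151.5), 10) [ 0.6889 -0.2425]
top yel (np.float64(391.4), np.float64(154.6), 9) [ 0.6789 -0.1866]
top pur (np.float64(400.2), np.float64(153.3), 18) [ 0.6831 -0.2133]
plate top 267 [ 0.62  -0.298  0.06 ] [ 0.7   -0.175  0.108]
red top [(np.float64(257.2), np.float64(170.0), 16), (np.float64(257.5), np.float64(174.4), 10)]
[0.616 0.209 0.084] [0.635 0.225 0.096] [0.629 0.218 0.088]
handles 146
0.08 45 [0.6159 0.1896] [0.6348 0.2284] [0.6242 0.2154]
0.09 20 [0.609  0.2055] [0.6369 0.2267] [0.6315 0.2147]
0.1 15 [0.6361 0.2053] [0.6396 0.2253] [0.6378 0.2158]
0.11 14 [0.6034 0.2047] [0.6446 0.2272] [0.6357 0.2144]
0.12 30 [0.5993 0.2054] [0.648  0.2281] [0.6297 0.2157]
0.13 15 [0.5982 0.2054] [0.6474 0.2273] [0.6271 0.2178]
foot ((0.6229409575462341, 0.21118903160095215), (0.08807346224784851, 0.08980165421962738), 1.0429191589355469)
scene yel (np.float64(275.4), np.float64(284.5), 14) [ 0.6808 -0.1873]
scene yel (np.float64(254.3), np.float64(298.1), 15) [ 0.6889 -0.2427]
scene y
[... 497 characters left out ...]
45709 0.08947644 0.08948546 0.08949924 0.08950238 0.08950731
 0.08972745 0.09002944]
red scene [(np.float64(409.6), np.float64(195.6), 41), (np.float64(411.8), np.float64(202.4), 5)]
[0.61  0.206 0.086] [0.641 0.227 0.111] [0.615 0.216 0.093]
handles 244
0.08 62 [0.6096 0.2033] [0.6404 0.2286] [0.6236 0.2142]
0.09 35 [0.6079 0.2056] [0.6436 0.2283] [0.6201 0.2155]
0.1 28 [0.6059 0.2057] [0.6459 0.2277] [0.6175 0.214 ]
0.11 38 [0.6011 0.2049] [0.649  0.2268] [0.6178 0.2134]
0.12 47 [0.5973 0.2046] [0.6512 0.2281] [0.6192 0.2155]
0.13 24 [0.6002 0.2053] [0.6519 0.2276] [0.6294 0.2164]
foot ((0.6257081031799316, 0.2111309915781021), (0.09058964997529984, 0.09175929427146912), 0.566857635974884)
```

```bash
python3 - <<'E'
from h import *
yaw=.157;c,s=np.cos(yaw),np.sin(yaw);O=np.array([.6866,-.2288])
for n in('scene','top'):
    q=np.load(f'plate_{n}.npy'); r=np.c_[(q[:,:2]-O)@np.array([[c,-s],[s,c]]),q[:,2]]*1000
    r=r[(r[:,0]<-22)]
    for z in range(60,112,4):
        w=r[(r[:,2]>=z)&(r[:,2]<z+4)]
        if len(w)>2: print(n,z,len(w),'x',np.percentile(w[:,0],[2,50,98]).round(1),'y',w[:,1].min().round(1),w[:,1].max().round(1))
    # yaw of top edge
    w=r[r[:,2]>96]; print('edge fit',np.polyfit(w[:,1],w[:,0],1))
    if n=='scene':
        w=r[(abs(r[:,1])<55)]
        for _ in range(5):
            A=np.c_[w[:,2],w[:,1],np.ones(len(w))];k=np.linalg.lstsq(A,w[:,0],rcond=None)[0];e=w[:,0]-A@k;w=w[abs(e)<max(2.5,1.5*e.std())]
        print(k,'lean',np.arctan(-k[0]),len(w),e.std())
E
```

```text
scene 60 67 x [-38.1 -35.8 -32.7] y -61.4 58.6
scene 64 68 x [-40.8 -37.4 -33.9] y -61.6 60.5
scene 68 64 x [-42.  -39.1 -36. ] y -62.3 59.6
scene 72 71 x [-43.2 -40.9 -36.8] y -60.3 60.5
scene 76 69 x [-45.5 -42.7 -39. ] y -61.8 60.6
scene 80 81 x [-47.2 -44.4 -40.6] y -62.4 58.5
scene 84 62 x [-48.7 -46.1 -43.3] y -61.2 60.6
scene 88 71 x [-50.2 -47.7 -45.4] y -60.1 59.7
scene 92 73 x [-52.4 -49.2 -46.8] y -61.9 60.4
scene 96 125 x [-57.5 -52.7 -48.8] y -62.1 59.9
scene 100 58 x [-56.6 -53.1 -50.3] y -61.0 60.2
edge fit [ 4.82268936e-03 -5.31007039e+01]
[-4.39939751e-01  5.37170537e-03 -8.39039477e+00] lean 0.4144563964632221 617 1.1860022181895131
top 60 9 x [-36.7 -36.2 -33.4] y -59.0 44.9
top 64 8 x [-38.5 -38.  -37.1] y -39.3 43.0
top 68 13 x [-44.8 -40.  -38.8] y -52.6 60.6
top 72 10 x [-42.8 -41.5 -40. ] y -57.6 16.2
top 76 10 x [-44.5 -43.3 -42.9] y -37.7 61.4
top 80 9 x [-46.1 -45.2 -44.4] y -58.7 46.8
top 84 10 x [-47.9 -47.  -45.8] y -60.6 57.2
top 88 11 x [-50.7 -48.3 -47.7] y -46.2 61.3
top 92 15 x [-55.9 -50.7 -49.7] y -54.4 59.6
top 96 42 x [-58.5 -55.8 -51.5] y -60.8 60.5
top 100 41 x [-59.5 -55.6 -53. ] y -60.4 58.5
top 104 5 x [-59.2 -56.9 -55.4] y -16.9 41.0
edge fit [ 2.09101350e-03 -5.57490596e+01]
```

The clamp axis is at (0.6235, 0.2160) with its handles' top at z≈0.134. The blue plate has yaw 0.157 and lean 0.41, and its target edge point is (0.629, -0.224, 0.100). I'll spin the tool and move above the clamp.

Emit:
servo_tool:
  steps:
    - {"spin": -10.15,"grip": 1}
    - {"spin": -10.15}
    - {"spin": -10.15}
    - {"spin": -10.15}
    - {"spin": -10.15}
    - {"spin": -10.15}
    - {"spin": -10.15}

```text
invalid input at $.steps[0]: expected keys x, y, z, spin, grip
```

Emit:
servo_tool:
  steps:
    - {"x": -42.7,"y": -20.2}
    - {"x": -42.7,"y": -20.2}
    - {"x": -42.7,"y": -20.2}
    - {"x": -42.7,"y": -20.2}
    - {"x": -42.7,"y": -20.2}
    - {"x": -42.7,"y": -20.2}
    - {"x": -42.7,"y": -20.2}
    - {"x": -42.7,"y": -20.2}
    - {"x": -42.7,"y": -20.2}
    - {"x": -42.7,"y": -20.2}

```text
invalid input at $.steps[0]: expected keys x, y, z, spin, grip
```

All five keys are required in every row.

Emit:
servo_tool:
  steps:
    - {"x": 0,"y": 0,"z": 0,"spin": -10.15,"grip": 1}
    - {"x": 0,"y": 0,"z": 0,"spin": -10.15,"grip": 1}
    - {"x": 0,"y": 0,"z": 0,"spin": -10.15,"grip": 1}
    - {"x": 0,"y": 0,"z": 0,"spin": -10.15,"grip": 1}
    - {"x": 0,"y": 0,"z": 0,"spin": -10.15,"grip": 1}
    - {"x": 0,"y": 0,"z": 0,"spin": -10.15,"grip": 1}
    - {"x": 0,"y": 0,"z": 0,"spin": -10.15,"grip": 1}
    - {"x": 0,"y": 0,"z": 0,"spin": 0,"grip": 1}

```text
clock: 1.1
tcp_pos: [0.2191, -0.6382, 0.2261]
tcp_rot: [-0.707, 0.708, 0.0, 0.0]
wrist_force: [-0.0, -0.5, -0.1]
finger_gap: 0.0875
grip_force: 0.0
```

Emit:
servo_tool:
  steps:
    - {"x": -42.7,"y": -20.2,"z": 0,"spin": 0,"grip": 1}
    - {"x": -42.7,"y": -20.2,"z": 0,"spin": 0,"grip": 1}
    - {"x": -42.7,"y": -20.2,"z": 0,"spin": 0,"grip": 1}
    - {"x": -42.7,"y": -20.2,"z": 0,"spin": 0,"grip": 1}
    - {"x": -42.7,"y": -20.2,"z": 0,"spin": 0,"grip": 1}
    - {"x": -42.7,"y": -20.2,"z": 0,"spin": 0,"grip": 1}
    - {"x": -42.7,"y": -20.2,"z": 0,"spin": 0,"grip": 1}
    - {"x": -42.7,"y": -20.2,"z": 0,"spin": 0,"grip": 1}
    - {"x": -42.7,"y": -20.2,"z": 0,"spin": 0,"grip": 1}
    - {"x": -42.7,"y": -20.2,"z": 0,"spin": 0,"grip": 1}

```text
clock: 2.35
tcp_pos: [0.4216, -0.2099, 0.2267]
tcp_rot: [-0.705, 0.709, -0.0, 0.0]
wrist_force: [1.3, 0.6, 0.5]
finger_gap: 0.0877
grip_force: 0.0
```

Emit:
servo_tool:
  steps:
    - {"x": -42.7,"y": -20.2,"z": 0,"spin": 0,"grip": 1}
    - {"x": -42.7,"y": -20.2,"z": 0,"spin": 0,"grip": 1}
    - {"x": -42.7,"y": -20.2,"z": 0,"spin": 0,"grip": 1}
    - {"x": -42.7,"y": -20.2,"z": 0,"spin": 0,"grip": 1}
    - {"x": -42.7,"y": -20.2,"z": 0,"spin": 0,"grip": 1}
    - {"x": -42.7,"y": -20.2,"z": 0,"spin": 0,"grip": 1}
    - {"x": -42.7,"y": -20.2,"z": 0,"spin": 0,"grip": 1}
    - {"x": -42.7,"y": -20.2,"z": 0,"spin": 0,"grip": 1}
    - {"x": -42.7,"y": -20.2,"z": 0,"spin": 0,"grip": 1}
    - {"x": 0,"y": 0,"z": 0,"spin": 0,"grip": 1}

```text
clock: 3.6
tcp_pos: [0.6037, 0.1756, 0.2253]
tcp_rot: [-0.706, 0.708, 0.0, -0.001]
wrist_force: [-0.4, -0.0, -0.4]
finger_gap: 0.0876
grip_force: 0.0
```

Emit:
servo_tool:
  steps:
    - {"x": -40.4,"y": -19.8,"z": 0,"spin": 0,"grip": 1}
    - {"x": 0,"y": 0,"z": 30,"spin": 0,"grip": 1}
    - {"x": 0,"y": 0,"z": 30,"spin": 0,"grip": 1}
    - {"x": 0,"y": 0,"z": 30,"spin": 0,"grip": 1}
    - {"x": 0,"y": 0,"z": 24,"spin": 0,"grip": 1}
    - {"x": 0,"y": 0,"z": 10,"spin": 0,"grip": 1}
    - {"x": 0,"y": 0,"z": 0,"spin": 0,"grip": 1}

```text
clock: 4.47
tcp_pos: [0.6226, 0.2129, 0.1024]
tcp_rot: [-0.707, 0.708, 0.0, -0.0]
wrist_force: [0.1, 1.5, 0.4]
finger_gap: 0.0874
grip_force: 0.0
```

```bash
python3 - <<'E'
from h import *
d=grab('top'); s=grab('scene')
b=np.hstack([cv2.resize(x,(390,400),interpolation=cv2.INTER_CUBIC) for x in (d['img'][140:210,225:293],s['img'][150:250,360:458])])
cv2.imwrite('pics/g1.png',b[:,:,::-1])
E
```

```text
(no output)
```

View pics/g1.png

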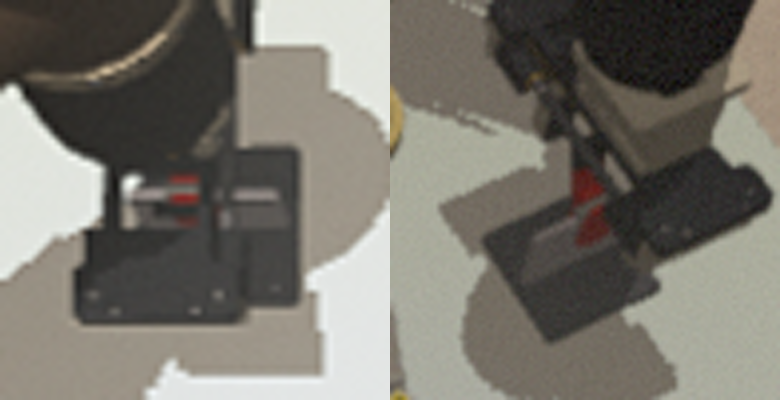

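The fingers straddle the handles: red jaws and blade show between them at (185,190) and (595,205) in the crop. I'll centre y and squeeze.

Emit:
servo_tool:
  steps:
    - {"x": -3,"y": -1,"z": 1.5,"spin": 0,"grip": 1}
    - {"x": 0,"y": 0,"z": 0,"spin": 0,"grip": -1}
    - {"x": 0,"y": 0,"z": 0,"spin": 0,"grip": -1}
    - {"x": 0,"y": 0,"z": 0,"spin": 0,"grip": -1}
    - {"x": 0,"y": 0,"z": 0,"spin": 0,"grip": -1}
    - {"x": 0,"y": 0,"z": 0,"spin": 0,"grip": -1}
    - {"x": 0,"y": 0,"z": 0,"spin": 0,"grip": -1}
  squeeze: 30

```text
clock: 5.45
tcp_pos: [0.626, 0.2169, 0.104]
tcp_rot: [0.708, -0.707, 0.001, -0.002]
wrist_force: [0.9, -1.5, 15.9]
finger_gap: 0.0335
grip_force: 10.4
```

Emit:
servo_tool:
  steps:
    - {"x": 0,"y": 0,"z": 0,"spin": 0,"grip": -1}
    - {"x": 0,"y": 0,"z": 0,"spin": 0,"grip": -1}
    - {"x": 0,"y": 0,"z": 0,"spin": 0,"grip": -1}
    - {"x": 0,"y": 0,"z": 0,"spin": 0,"grip": -1}

```text
clock: 5.95
tcp_pos: [0.6253, 0.2169, 0.1045]
tcp_rot: [0.708, -0.707, 0.001, -0.002]
wrist_force: [-3.7, -1.1, 17.2]
finger_gap: 0.0257
grip_force: 30.0
```

Emit:
servo_tool:
  steps:
    - {"x": 0,"y": 0,"z": -8,"spin": 0,"grip": -1}
    - {"x": 0,"y": 0,"z": -15,"spin": 0,"grip": -1}
    - {"x": 0,"y": 0,"z": -25,"spin": 0,"grip": -1}
    - {"x": 0,"y": 0,"z": -30,"spin": 0,"grip": -1}
    - {"x": 0,"y": 0,"z": -25,"spin": 0,"grip": -1}
    - {"x": 0,"y": 0,"z": -12,"spin": 0,"grip": -1}
    - {"x": 0,"y": 0,"z": 0,"spin": 0,"grip": -1}
    - {"x": 0,"y": 0,"z": 0,"spin": 0,"grip": -1}

```text
clock: 6.95
tcp_pos: [0.6232, 0.2161, 0.2148]
tcp_rot: [-0.707, 0.707, 0.0, -0.001]
wrist_force: [-0.1, 0.1, -0.3]
finger_gap: 0.0257
grip_force: 29.9
```

```bash
python3 - <<'E'
from h import *
st=robot.state(); print(st['tcp_pos'].round(4))
s=grab('scene');d=grab('top')
for n,d in(('s',s),('t',d)):
    m=mask(d,(0,140,50),(8,255,255))|mask(d,(172,140,50),(180,255,255)); m[:130]=0;m[240:]=0;m[:,:230]=0
    P=pts(d); q=P[(m>0)&(P[...,2]>.1)]
    if len(q): print(n,len(q),np.percentile(q,[0,2,50,98,100],axis=0).round(4).tolist())
x=s['img'][110:240,350:480]
cv2.imwrite('pics/l1.png',cv2.resize(x,(520,520),interpolation=cv2.INTER_CUBIC)[:,:,::-1])
E
```

```text
[0.6232 0.2161 0.2148]
s 111 [[0.6121, -0.2247, 0.1621], [0.6149, 0.2044, 0.1647], [0.6348, 0.2097, 0.192], [0.6403, 0.2236, 0.2295], [1.0125, 0.2249, 1.0219]]
```

View pics/l1.png

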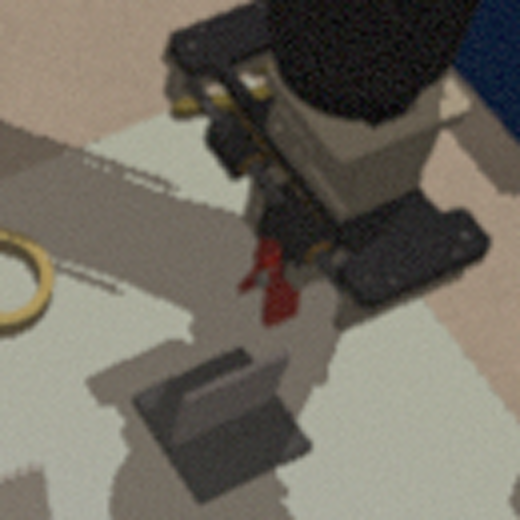

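The clamp is held with its jaws open (red at crop (270,280)) and the blade is empty. I'll spin 9° and carry it over to the blue rack.

Emit:
servo_tool:
  steps:
    - {"x": 0,"y": 0,"z": 0,"spin": -9,"grip": -1}
    - {"x": 20,"y": 0,"z": 0,"spin": 0,"grip": -1}
    - {"x": 40,"y": 9,"z": 0,"spin": 0,"grip": -1}
    - {"x": 54,"y": 10,"z": 0,"spin": 0,"grip": -1}
    - {"x": 54,"y": 10,"z": 0,"spin": 0,"grip": -1}
    - {"x": 54,"y": 10,"z": 0,"spin": 0,"grip": -1}
    - {"x": 54,"y": 10,"z": 0,"spin": 0,"grip": -1}
    - {"x": 54,"y": 10,"z": 0,"spin": 0,"grip": -1}
    - {"x": 54,"y": 9,"z": 0,"spin": 0,"grip": -1}
    - {"x": 40,"y": 8,"z": 0,"spin": 0,"grip": -1}

```text
clock: 8.3
tcp_pos: [0.614, -0.2173, 0.2155]
tcp_rot: [0.759, -0.651, -0.0, 0.0]
wrist_force: [0.7, 0.5, -1.1]
finger_gap: 0.0254
grip_force: 29.9
```

Emit:
servo_tool:
  steps:
    - {"x": 10,"y": 0,"z": 0,"spin": 0,"grip": -1}
    - {"x": 0,"y": 0,"z": 0,"spin": 0,"grip": -1}
    - {"x": 0,"y": 0,"z": 0,"spin": 0,"grip": -1}

```text
clock: 8.68
tcp_pos: [0.6165, -0.2234, 0.2159]
tcp_rot: [0.76, -0.649, -0.0, 0.0]
wrist_force: [-1.0, 0.1, -1.1]
finger_gap: 0.0257
grip_force: 29.9
```

```bash
cat >> h.py <<'E'
yaw=.157;cc,ss=np.cos(yaw),np.sin(yaw);O=np.array([.6866,-.2288])
def rack(p):
    p=np.atleast_2d(p); return np.c_[(p[:,:2]-O)@np.array([[cc,-ss],[ss,cc]]),p[:,2]]*1000
def red(d,zmin=.1,near=60):
    m=mask(d,(0,140,40),(8,255,255))|mask(d,(172,140,40),(180,255,255)); P=rack(pts(d).reshape(-1,3)); 
    k=(m.ravel()>0)&(P[:,2]>zmin*1000)&(abs(P[:,0]+56)<near)&(abs(P[:,1]-14)<40); return P[k]
E
python3 - <<'E'
from h import *
from scipy.spatial.transform import Rotation as Ro
st=robot.state(); R=Ro.from_quat(st['tcp_rot']).as_matrix()
print('tcp rack',rack(st['tcp_pos']).round(1),'yaw err',np.arctan2(-R[1,1],-R[0,1])-yaw,R[:,2].round(4))
for n in('scene','top'):
    d=grab(n);q=red(d)
    if len(q):
        print(n,len(q))
        for z in range(140,230,6):
            w=q[(q[:,2]>=z)&(q[:,2]<z+6)]
            if len(w): print(z,len(w),w[:,:2].min(0).round(1),w[:,:2].max(0).round(1))
E
```

```text
tcp rack [[-68.4  16.3 215.9]] yaw err 0.0002327745001684811 [-3.e-04  2.e-04 -1.e+00]
top 3
158 1 [-82.5  27. ] [-82.5  27. ]
164 2 [-80.6  27.5] [-78.4  27.6]
```

Emit:
servo_tool:
  steps:
    - {"x": 1.5,"y": -14.4,"z": 0,"spin": 0,"grip": -1}
    - {"x": 0,"y": 0,"z": 15,"spin": 0,"grip": -1}
    - {"x": 0,"y": 0,"z": 20,"spin": 0,"grip": -1}
    - {"x": 0,"y": 0,"z": 15,"spin": 0,"grip": -1}
    - {"x": 0,"y": 0,"z": 10,"spin": 0,"grip": -1}
    - {"x": 0,"y": 0,"z": 6,"spin": 0,"grip": -1}
    - {"x": 0,"y": 0,"z": 0,"spin": 0,"grip": -1}
    - {"x": 0,"y": 0,"z": 0,"spin": 0,"grip": -1}

```text
clock: 9.78
tcp_pos: [0.6314, -0.2236, 0.1507]
tcp_rot: [0.76, -0.649, 0.0, -0.0]
wrist_force: [-0.5, -0.3, -0.1]
finger_gap: 0.0255
grip_force: 29.9
```

Emit:
servo_tool:
  steps:
    - {"x": 0,"y": 0,"z": 5,"spin": 0,"grip": -1}
    - {"x": 0,"y": 0,"z": 5,"spin": 0,"grip": -1}
    - {"x": 0,"y": 0,"z": 0,"spin": 0,"grip": -1}
    - {"x": 0,"y": 0,"z": 0,"spin": 0,"grip": -1}

```text
clock: 10.28
tcp_pos: [0.6311, -0.2235, 0.14]
tcp_rot: [0.76, -0.649, -0.0, 0.0]
wrist_force: [0.1, 0.3, -0.9]
finger_gap: 0.0253
grip_force: 29.9
```

```bash
python3 - <<'E'
from h import *
st=robot.state();print(rack(st['tcp_pos']).round(1),st['wrist_force'].round(1),st['torque'].round(2))
s=grab('scene');t=grab('top')
b=np.hstack([cv2.resize(x,(390,500),interpolation=cv2.INTER_CUBIC) for x in (s['img'][230:330,220:298],t['img'][110:210,365:443])])
cv2.imwrite('pics/p1.png',b[:,:,::-1])
E
```

```text
[[-54.   13.9 140. ]] [ 0.1  0.3 -0.9] [0.03 0.08 0.04]
```

View pics/p1.png

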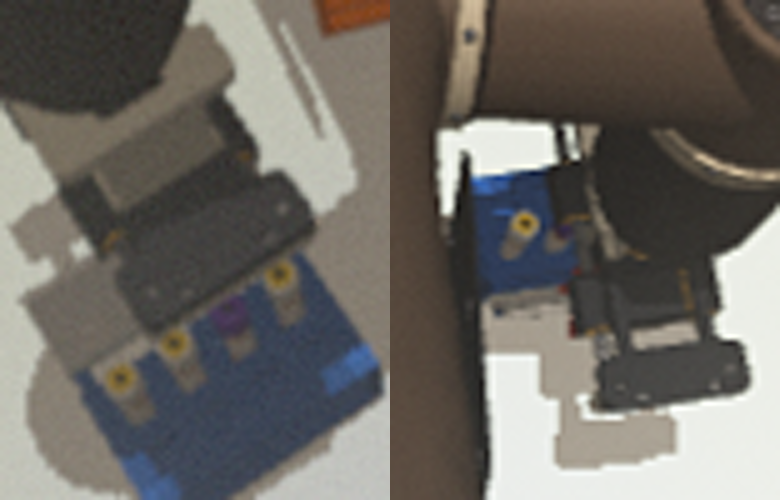

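The gripper hides the jaws in both views, but the tool stands square in front of the purple tube (crop (233,315)) and there is no contact yet. I'll lower in small steps until I feel the plate.

Emit:
servo_tool:
  steps:
    - {"x": 0,"y": 0,"z": 2,"spin": 0,"grip": -1}
    - {"x": 0,"y": 0,"z": 2,"spin": 0,"grip": -1}
    - {"x": 0,"y": 0,"z": 0,"spin": 0,"grip": -1}
    - {"x": 0,"y": 0,"z": 0,"spin": 0,"grip": -1}

```text
clock: 10.88
tcp_pos: [0.631, -0.2235, 0.136]
tcp_rot: [0.76, -0.649, -0.0, 0.0]
wrist_force: [0.5, -0.3, -0.8]
finger_gap: 0.026
grip_force: 29.9
```

Emit:
servo_tool:
  steps:
    - {"x": 0,"y": 0,"z": 1.5,"spin": 0,"grip": -1}
    - {"x": 0,"y": 0,"z": 0,"spin": 0,"grip": -1}
    - {"x": 0,"y": 0,"z": 0,"spin": 0,"grip": -1}

```text
clock: 11.25
tcp_pos: [0.6314, -0.2234, 0.1346]
tcp_rot: [0.76, -0.649, 0.0, -0.0]
wrist_force: [1.2, -0.3, -1.0]
finger_gap: 0.0259
grip_force: 29.9
```

Emit:
servo_tool:
  steps:
    - {"x": 0,"y": 0,"z": 1.5,"spin": 0,"grip": -1}
    - {"x": 0,"y": 0,"z": 0,"spin": 0,"grip": -1}
    - {"x": 0,"y": 0,"z": 0,"spin": 0,"grip": -1}

```text
clock: 11.62
tcp_pos: [0.6316, -0.2235, 0.1334]
tcp_rot: [0.76, -0.649, 0.001, -0.0]
wrist_force: [2.3, -0.5, 2.1]
finger_gap: 0.0257
grip_force: 29.9
```

Emit:
servo_tool:
  steps:
    - {"x": 0,"y": -1,"z": 1.5,"spin": 0,"grip": -1}
    - {"x": 0,"y": 0,"z": 0,"spin": 0,"grip": -1}
    - {"x": 0,"y": 0,"z": 0,"spin": 0,"grip": -1}

```text
clock: 12.0
tcp_pos: [0.6321, -0.2235, 0.1322]
tcp_rot: [0.76, -0.649, 0.0, 0.0]
wrist_force: [1.4, 1.0, 6.1]
finger_gap: 0.0252
grip_force: 29.9
```

Emit:
servo_tool:
  steps:
    - {"x": 0,"y": 0,"z": 1.5,"spin": 0,"grip": -1}
    - {"x": 0,"y": 0,"z": 0,"spin": 0,"grip": -1}
    - {"x": 0,"y": 0,"z": 0,"spin": 0,"grip": -1}

```text
clock: 12.38
tcp_pos: [0.6321, -0.2236, 0.1317]
tcp_rot: [0.761, -0.649, 0.001, 0.0]
wrist_force: [-1.6, 1.0, 10.5]
finger_gap: 0.0259
grip_force: 30.0
```

Emit:
servo_tool:
  steps:
    - {"x": 0,"y": 3,"z": 0.5,"spin": 0,"grip": -0.34}
    - {"x": 0,"y": 3,"z": 0.5,"spin": 0,"grip": -0.25}
    - {"x": 0,"y": 3,"z": 0.5,"spin": 0,"grip": -0.18}
    - {"x": 0,"y": 3,"z": 0.5,"spin": 0,"grip": -0.1}
    - {"x": 0,"y": 2,"z": 0.5,"spin": 0,"grip": -0.05}
    - {"x": 0,"y": 0,"z": 0,"spin": 0,"grip": -0.05}

```text
clock: 13.12
tcp_pos: [0.6186, -0.2255, 0.1279]
tcp_rot: [0.76, -0.649, 0.0, -0.0]
wrist_force: [3.6, 0.8, 4.7]
finger_gap: 0.0414
grip_force: 7.4
```

Emit:
servo_tool:
  steps:
    - {"x": 0,"y": 2,"z": 1,"spin": 0,"grip": -0.02}
    - {"x": 0,"y": 2,"z": 1,"spin": 0,"grip": 0.05}
    - {"x": 0,"y": 0,"z": 0,"spin": 0,"grip": 0.2}
    - {"x": 0,"y": 2,"z": 0,"spin": 0,"grip": 0.5}
    - {"x": 0,"y": 0,"z": 0,"spin": 0,"grip": 1}
    - {"x": 0,"y": 0,"z": 0,"spin": 0,"grip": 1}
    - {"x": 0,"y": 0,"z": 0,"spin": 0,"grip": 1}
    - {"x": 0,"y": 0,"z": 0,"spin": 0,"grip": 1}

```text
clock: 14.12
tcp_pos: [0.6123, -0.2264, 0.1255]
tcp_rot: [0.76, -0.649, -0.0, 0.0]
wrist_force: [-1.2, 0.8, 0.8]
finger_gap: 0.0874
grip_force: 0.0
```

Emit:
servo_tool:
  steps:
    - {"x": 0,"y": 0,"z": -20,"spin": 0,"grip": 1}
    - {"x": 0,"y": 0,"z": -40,"spin": 0,"grip": 1}
    - {"x": 0,"y": 0,"z": -40,"spin": 0,"grip": 1}
    - {"x": 60,"y": 0,"z": -20,"spin": 0,"grip": 1}
    - {"x": 60,"y": 0,"z": 0,"spin": 0,"grip": 1}
    - {"x": 60,"y": 0,"z": 0,"spin": 0,"grip": 1}
    - {"x": 60,"y": 0,"z": 0,"spin": 0,"grip": 1}

```text
clock: 15.0
tcp_pos: [0.6499, -0.4645, 0.2455]
tcp_rot: [0.761, -0.649, 0.0, -0.0]
wrist_force: [2.0, 0.7, 1.2]
finger_gap: 0.0877
grip_force: 0.0
```

```bash
python3 - <<'E'
from h import *
st=robot.state();print(rack(st['tcp_pos']).round(1),st['wrist_force'].round(1))
s=grab('scene');t=grab('top')
b=np.hstack([cv2.resize(x,(390,500),interpolation=cv2.INTER_CUBIC) for x in (s['img'][240:340,220:298],t['img'][110:210,365:443])])
cv2.imwrite('pics/r1.png',b[:,:,::-1])
for n,d in(('s',s),('t',t)):
    P=rack(pts(d).reshape(-1,3)); hsv=cv2.cvtColor(d['img'],cv2.COLOR_RGB2HSV).reshape(-1,3)
    q=P[(P[:,2]>104)&(P[:,2]<175)&(abs(P[:,1]-14)<40)&(abs(P[:,0]+75)<60)]
    for z in range(104,175,6):
        w=q[(q[:,2]>=z)&(q[:,2]<z+6)]
        if len(w): print(n,z,len(w),w[:,:2].min(0).round(1),w[:,:2].max(0).round(1),np.median(w[:,:2],0).round(1))
E
```

```text
[[ -73.1 -227.1  245.5]] [2.  0.7 1.2]
s 104 23 [-73.2  -9.6] [-45.1  23.5] [-47.3   6. ]
s 110 7 [-73.9   1.1] [-45.3  24. ] [-46.9  10. ]
s 116 34 [-82.3   3.1] [-45.2  24.8] [-62.6  13.1]
s 122 39 [-89.7   3.1] [-46.2  24.8] [-80.3  15.2]
s 128 45 [-91.9   3.2] [-46.4  25. ] [-84.3  12.6]
s 134 48 [-100.8    3.9] [-48.   25.3] [-89.9  14.4]
s 140 45 [-100.8    3. ] [-49.2  25.6] [-93.4  12.5]
s 146 11 [-94.1   3.9] [-49.6  24.2] [-51.   15.4]
s 152 20 [-53.3   3. ] [-50.6  25.2] [-51.7  13.1]
s 158 32 [-59.5   3.1] [-51.3  25.1] [-54.8  14.5]
t 104 27 [-77.7   1.7] [-48.6  43.6] [-61.1  17.6]
t 110 26 [-77.5   2.5] [-53.5  27.4] [-66.   11.7]
t 116 18 [-83.1   5. ] [-53.1  24.9] [-74.2  14.3]
t 122 15 [-91.6   2.2] [-50.9  25.7] [-82.2  16.7]
t 128 11 [-89.6   6. ] [-53.2  25.1] [-86.2  13.2]
t 134 13 [-101.2    2.4] [-51.6  24.7] [-91.4  14. ]
t 140 21 [-103.     4.5] [-56.6  26.6] [-98.8  17.1]
t 146 3 [-99.4  12.1] [-55.7  25.4] [-98.2  24. ]
t 152 4 [-59.4   5.9] [-53.5  25.5] [-58.6  22.4]
t 158 16 [-60.8   3.7] [-54.4  24.9] [-57.5  13.2]
t 164 2 [-56.4   8. ] [-55.   16.2] [-55.7  12.1]
```

View pics/r1.png

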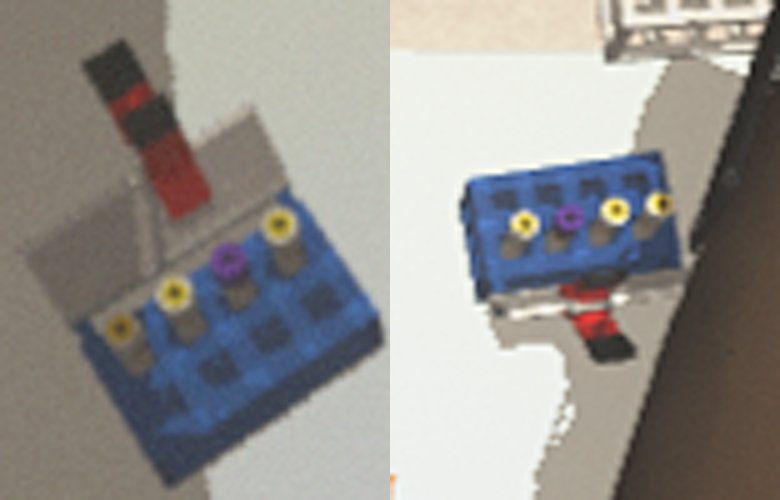

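The clamp is clipped on the plate in front of the purple tube, tilted with the plate (scene crop (150,130)). Next I check how far home it is, in the plate's own frame.

```bash
python3 - <<'E'
from h import *
L=.414
for n in('scene','top'):
    d=pickle.load(open(n+'.pkl','rb'));P=rack(pts(d).reshape(-1,3))
    q=P[(P[:,2]>104)&(P[:,2]<175)&(abs(P[:,1]-14)<14)&(abs(P[:,0]+75)<45)]
    dx=q[:,0]+56;dz=q[:,2]-100.4
    u=dx*np.cos(L)+dz*np.sin(L); w=-dx*np.sin(L)+dz*np.cos(L)
    for a,m in(('-x',u<0),('+x',u>0)): print(n,a,'w top',np.sort(w[m])[-12:].round(1),'u ext',np.sort(abs(u[m]))[-6:].round(1))
    for k in range(0,64,6):
        m=(w>=k)&(w<k+6); print(k,m.sum(), u[m].min().round(1) if m.any() else '', u[m].max().round(1) if m.any() else '')
    # plate lean now, away from the clamp
    if n=='scene':
        hsv=cv2.cvtColor(d['img'],cv2.COLOR_RGB2HSV).reshape(-1,3)
        w=P[(P[:,2]>58)&(P[:,2]<98)&(P[:,0]<-28)&(P[:,0]>-62)&(P[:,1]<-5)&(P[:,1]>-55)&(hsv[:,1]<70)]
        for _ in range(5):
            A=np.c_[w[:,2],np.ones(len(w))];k=np.linalg.lstsq(A,w[:,0],rcond=None)[0];e=w[:,0]-A@k;w=w[abs(e)<2.5]
        print('lean',np.arctan(-k[0]),'face x at z=100',k@[100,1],len(w))
E
```

```text
scene -x w top [54.9 55.1 55.2 55.2 55.6 55.6 56.  56.1 56.7 56.8 56.8 58.4] u ext [22.8 23.7 23.9 24.6 25.1 25.8]
scene +x w top [55.2 55.4 55.4 55.5 55.6 55.6 55.8 55.9 56.1 56.2 57.2 57.5] u ext [27.3 27.4 27.7 28.  28.5 29.5]
0 15 4.2 12.8
6 11 -8.8 16.5
12 19 -12.4 17.3
18 17 -10.9 21.0
24 32 -16.0 21.0
30 35 -15.8 22.6
36 42 -20.8 24.7
42 41 -20.0 26.6
48 44 -25.8 28.0
54 43 -25.1 29.5
60 0  
lean 0.4172424434864658 face x at z=100 -52.38573238538563 277
top -x w top [55.1 55.6 55.9 55.9 56.1 56.8 56.8 58.1 58.3 58.4 58.9 59.7] u ext [24.6 24.8 25.4 25.7 25.8 25.8]
top +x w top [55.1 55.2 55.4 55.6 55.6 56.6 56.7 57.6 57.8 57.9 58.4 59.6] u ext [24.4 25.  25.1 25.7 25.9 26.8]
0 5 -0.1 8.7
6 19 -8.7 7.7
12 28 -16.2 9.8
18 15 -13.5 14.3
24 9 -17.6 15.2
30 11 -17.8 18.8
36 10 -21.6 17.0
42 7 -18.0 20.9
48 17 -25.8 25.0
54 33 -25.8 26.8
60 0
```

In the plate frame, the handle tops lie 57–59.7 mm above the edge, against 59 mm when fully home. The handles sit evenly at about ±26 mm and the clamp's y' is about 14, so it is home, square and centred. I'm handing in.

```bash
python3 -c "
from plant import robot
print(robot.job_done())"
```

```text
the job is handed in; nothing more can be done
None
```

I clipped the red clamp onto the blue rack's label plate, straight in front of the purple-capped tube, and handed the job in. The last camera check showed it fully home (to about 2 mm), square to the plate and let go, but the hand-in returned no verdict.

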